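# Slide the slim plug over the heater block until it drops into its well

## Task

One well of the dry-block heater has been left open. Take the plug with the slim tip by its knob and slide it, standing upright, across the top of the block without lifting it off, until its tip drops into the open well and its flange lies flat on the block; then let go. Leave the stout plug where it stands.

Things in the scene. Friction and masses are not known exactly. Their poses are not given: they have to be found in the camera images.
- slim_plug_knob (a point): The loose plug to be moved (about 0.2 kg), standing upright on the block on its tip: from below a plain round steel tip 22 mm in diameter and 26 mm long, a round aluminium flange 60 mm in diameter and 8 mm thick, and a black round knob 26 mm in diameter and 50 mm tall; 84 mm tall in all. This point is on its axis at mid-height of the knob, 59 mm above the tip's end and 25 mm above the flange's upper face; z is its axis, upwards.
- slim_plug_tip (a point): The centre of the flat lower end of the slim plug's tip, 59 mm below slim_plug_knob; z is the plug's axis, upwards. It is level with well_mouth while the plug stands on the block and 26 mm below it when the plug is fully home.
- stout_plug_knob (a point): The other loose plug, to be left alone: the same knob and height, but a stout tip 56 mm in diameter (too wide for the well) and a flange 76 mm in diameter. It also stands upright on the block. This point is on its axis at mid-height of the knob.
- well_mouth (a point): The centre of the open well's mouth, in the level top face of the dry-block heater (a fixed, plain grey metal block 140 x 340 mm, its top 74 mm above the bench). The well is in the middle of that face, 40 mm in diameter with a 2 mm chamfer and 36 mm deep, with a dark floor. z is up, y runs along the block's long side; the two plugs stand about 105 mm from the well, one towards each end, in either order.
There are look-alikes about, which are no part of the job. What is shaped like the part that bears slim_plug_knob but green or yellow is not meant.

How it is judged:
By the outcome, as a careful person would: the job done as asked, in the order asked, and still so for the second after the job is handed in, with the robot touching nothing.
It also fails if it takes over 35 s, if anything falls off the work surface, if the arm or the gripper's body presses on something with over 40 N, if the wrist force passes 120 N, or if a joint passes its speed limit or range.

## Robot

A 6-joint arm with a two-finger parallel gripper is mounted at the origin on a cart in front of the work surface, level with it; the furniture and walls round the work are solid. World frame = base frame: x ahead of the robot, y to its left, z up, the work surface at z = 0. Lengths are in mm, angles in degrees, forces in N, time in s.
With the tool pointing down it reaches from about 300 to 850 mm from the base axis. Payload 4.2 kg.
Tool frame: the origin (TCP) lies midway between the tips of the shut fingers; the grasp point (between the pads) lies env.grip_depth behind it (env.grip_depth is the distance from the TCP to the grasp point, in mm); z points along the fingers, y is the direction in which the jaws open and shut (so a half turn about z gives the same grasp; the last joint's range is limited). The gripper opens to 91 mm and grips with 3 to 60 N. Pads are 32 mm wide; open, the fingers measure 118 mm over their backs; the gripper's body (76 mm by 178 mm) begins 60 mm behind the grasp point.
Start: joints at [63.656, 18.312, 89.639, -0, 72.044, -1.146], TCP at [244.816, 520.297, 213.976] pointing down, gripper open.
Joint ranges: [-177.97, 177.97], [-48.28, 115.42], [12.27, 149.76], [-77.06, 257.06], [2.81, 150.46], [-146.56, 146.56]. Speed limits (degrees/s): [147.25, 147.25, 180, 180, 180, 180].

## Interface

Orientations are given as [roll, pitch, yaw] about the fixed x, y, z axes, in that order (R = Rz(yaw) Ry(pitch) Rx(roll)).
In Python, from workcell import env, cams, spotter gives the robot as it stands.
- The arm moves only by the tool apply_moves, never from a script. Its argument "plan" is a list of rows, each an object with "jaw": the closure, from 0 (fully open) to 1 (shut); "delta_pos": the shift along the tool's x, y, z in mm, a list of three; "spin": the turn about the tool's z in rad. In form: [{"jaw": jaw, "delta_pos": [dx, dy, dz], "spin": spin}, ...]. A call has exactly 8 rows; each row is the pose to reach, as a shift and turn from the pose measured when the call began, along the tool's axes at that moment; what a row does not reach only later rows make up. A row lasts 1/8 s, in which the tool goes at most 62.5 mm and 10.7 degrees, less where a joint would pass 70% of its speed; a pose out of reach is approached as far as the arm can. A call with a gripper value outside its range is refused whole. The fingers move at their own pace and stop on an object; "squeeze" is the grip in N (left out, the last holds). Time passes only in rows, so rows that repeat a pose let the fingers close, or fill a call up. It gives the time, the measured TCP pose, the force and the opening at its end, in the units of the state.
- env.state(): the state, without advancing time (a new reading comes with each control period).
- cams.grab_frame(name): name is "scene" or "side" or "wrist"; returns the picture (480x640x3 uint8, red, green, blue); there is no depth.
- cams.calibration(name): a dict with "camera_matrix" (3x3 intrinsics, pixels), "k1" (the pictures are not rectified: a ray, as slopes to the right and down, at radius r is drawn at 1 + k1 r^2 times it, then the intrinsics apply), "rvec" (rotation vector, rad) and "tvec" (3), from world to camera coordinates, as OpenCV has them. Camera axes: x right, y down, z forward; pixel columns grow to the right and rows downward; lengths in mm; the calibration is good to about 2 mm. A picture is of the moment at which its call begins: read the wrist's pose just before it. calibration takes no time and is no camera call; for the wrist camera it gives the pose at the moment of the call.
- env.job_done(): hands the job in, once; it reports no verdict.
Trained networks look in the newest picture that a camera, given by its name, has taken for a name from the list of things; names that differ only in an ending like _2 or _b are one class to them, and where a whole thing is asked for, a point or a joint stands for the part that bears it (a point fixed in the world has none). Each returns a list of dicts, best first, with "confidence" (0 to 1); they miss things now and then, are a little off and sometimes report something else, mostly with a low value. They report only what shows in the picture. A call takes as long as a camera call. They do not tell look-alikes from the thing itself.
- spotter.masks_of(camera, target): "region" (480x640 bool, what is visible of it) and "extent" ([left, top, right, bottom] in pixels, round what is visible of it).
The state is a dict: "time_s": time; "qpos": joint angles; "qvel": joint speeds; "effort": joint torques, N m; "ee_pos": TCP position; "ee_rot": TCP orientation; "force": force on the tool from outside, world axes, zero at the start; "torque": the same for the moment, N m; "gripper_width": finger opening in mm.
Only numpy, scipy, OpenCV 4.12 (cv2) and the standard library are available. Lean on these libraries where they do the work, as an engineer would, in place of code of your own. Each camera call takes 0.05 s, during which the arm holds its last target.

## Working session

There is one attempt and no reset: what is moved stays moved. The work goes in short steps, Python scripts to look and compute and a tool call to move; the robot and the scene stay as the last step left them, time stands still between calls to the robot, and variables do not carry over. Pictures are saved under pics/ and viewed, and the job is handed in when it is done.

Besides the shell and the picture viewer there is one more tool, called after "Request:" as a command line: name --argument value ..., lists and objects as JSON in quotes. apply_moves: Moves the arm, as the interface text tells. Its arguments: {"type":"object","properties":{"plan":{"type":"array"},"squeeze":{"type":"number"}},"required":["plan"]}

```bash
mkdir -p pics; ls
cat > h.py <<'E'
from workcell import env,cams,spotter
import numpy as np,cv2
from scipy.spatial.transform import Rotation as Ro
def grab(n,f):
    im=cams.grab_frame(n); cv2.imwrite('pics/'+f,im[:,:,::-1].copy()); return im
def cal(n):
    c=cams.calibration(n); K=np.array(c['camera_matrix'],float); k1=c['k1']
    R=cv2.Rodrigues(np.array(c['rvec'],float))[0]; t=np.array(c['tvec'],float).ravel(); return K,k1,R,t
def ray(c,uv):
    K,k1,R,t=c
    p=cv2.undistortPoints(np.array([[uv]],float),K,np.array([k1,0,0,0,0.]))[0,0]
    d=R.T@np.array([p[0],p[1],1]); return -R.T@t,d/np.linalg.norm(d)
def onz(c,uv,z):
    o,d=ray(c,uv); return o+d*(z-o[2])/d[2]
def tri(rs):
    A=0;b=0
    for o,d in rs:
        P=np.eye(3)-np.outer(d,d);A=A+P;b=b+P@o
    return np.linalg.solve(A,b)
def proj(c,X):
    K,k1,R,t=c
    return cv2.projectPoints(np.array(X,float).reshape(-1,1,3),cv2.Rodrigues(R)[0],t,K,np.array([k1,0,0,0,0.]))[0][:,0]
E
python3 - <<'E'
from h import *
print(env.state(), env.grip_depth)
for n in ['scene','side','wrist']:
    grab(n,n+'0.png')
    for t in ['slim_plug_knob','stout_plug_knob']:
        for m in spotter.masks_of(n,t): print(n,t,round(m['confidence'],2),m['extent'],m['region'].sum())
print(env.state()['time_s'])
E
```

```text
pics
{'time_s': 0.0, 'qpos': array([ 6.36532134e+01,  1.83507285e+01,  8.97072631e+01,  1.11527120e-04,
        7.20436150e+01, -1.14511986e+00]), 'qvel': array([ 0.04879541,  0.0344008 ,  0.01613534,  0.01660317,  0.02933252,
       -0.02780154]), 'effort': array([ 1.63553359e-04, -4.12463272e+01, -2.31973761e+01,  7.27636297e-02,
        4.56242077e-02, -1.26589575e-04]), 'ee_pos': array([244.60178989, 519.81213799, 213.1236254 ]), 'ee_rot': array([-1.79898416e+02, -2.13659900e-03,  1.54798297e+02]), 'force': array([0.00477926, 0.96230426, 0.02733025]), 'torque': array([-0.0430706 ,  0.04337776,  0.01492377]), 'gripper_width': 91.2658011991921} 18.8
scene slim_plug_knob 0.94 [417.4, 300.5, 450.1, 331.0] 795
scene slim_plug_knob 0.82 [331.7, 315.9, 364.2, 355.5] 868
scene slim_plug_knob 0.73 [297.5, 206.8, 326.2, 245.5] 683
scene slim_plug_knob 0.63 [407.8, 256.1, 439.0, 289.4] 706
scene stout_plug_knob 0.95 [261.0, 157.0, 291.1, 193.0] 813
side slim_plug_knob 0.74 [360.9, 223.1, 387.2, 255.9] 538
side slim_plug_knob 0.72 [305.7, 206.6, 323.0, 232.0] 236
side slim_plug_knob 0.69 [271.9, 221.2, 294.0, 258.3] 460
side slim_plug_knob 0.46 [305.8, 226.3, 319.6, 246.9] 222
side stout_plug_knob 0.58 [251.8, 273.2, 297.5, 326.7] 1537
0.45
```

View pics/scene0.png

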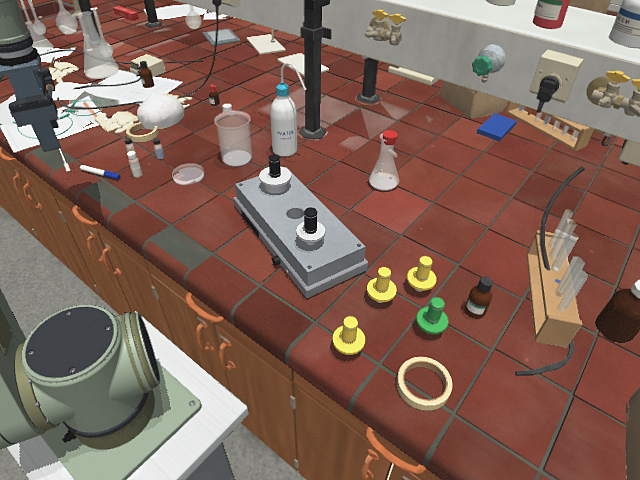

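View pics/side0.png

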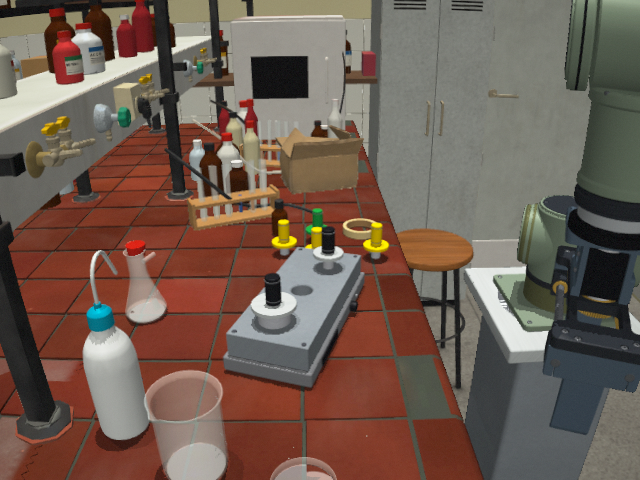

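View pics/wrist0.png

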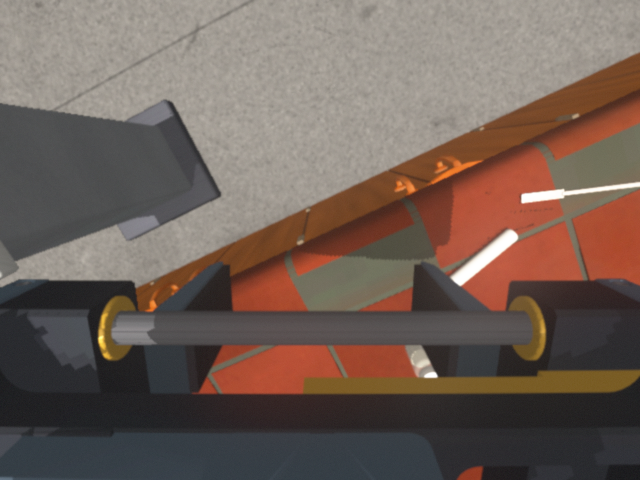

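Run:
```python
import cv2,numpy as np
a=cv2.imread('pics/scene0.png')[140:300,225:375]; b=cv2.imread('pics/side0.png')[215:390,220:370]
a=cv2.resize(a,None,fx=2.6,fy=3.4*2.6/3.4,interpolation=2);b=cv2.resize(b,None,fx=2.6,fy=2.6,interpolation=2)
h=max(a.shape[0],b.shape[0]);o=np.zeros((h,a.shape[1]+b.shape[1],3),np.uint8);o[:a.shape[0],:a.shape[1]]=a;o[:b.shape[0],a.shape[1]:]=b
cv2.imwrite('pics/crop.png',o)
```

```text
(no output)
```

View pics/crop.png

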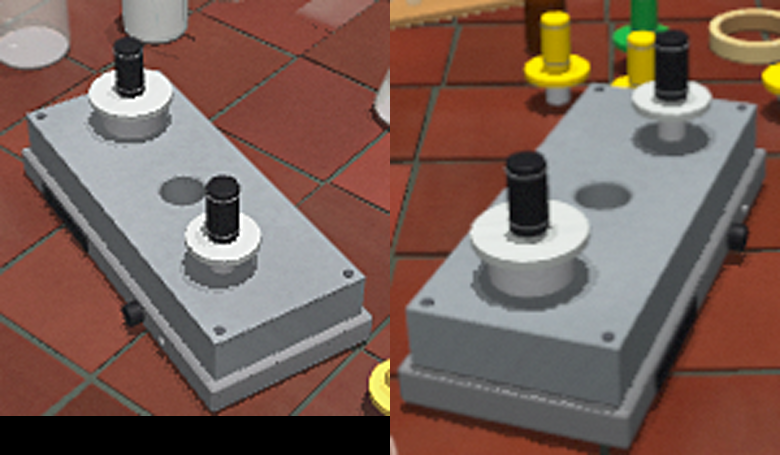

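Run:
```python
from h import *
def blob(f,box):
    im=cv2.imread('pics/'+f).astype(int); x0,y0,x1,y1=box
    m=(im[y0:y1,x0:x1].max(2)<60).astype(np.uint8)
    n,l,s,c=cv2.connectedComponentsWithStats(m); i=1+s[1:,4].argmax()
    return c[i]+[x0,y0], s[i]
C={n:cal(n) for n in['scene','side']}
P={}
for nm,bs,bd in [('slim',(300,205,320,238),(318,224,340,258)),('stout',(265,150,287,182),(262,270,285,310))]:
    a,sa=blob('scene0.png',bs); b,sb=blob('side0.png',bd)
    r=[ray(C['scene'],a),ray(C['side'],b)]; p=tri(r);P[nm]=p
    print(nm,a,sa,b,sb,p.round(1),[np.linalg.norm(np.cross(p-o,d)).round(2) for o,d in r], onz(C['scene'],a,133).round(1),onz(C['side'],b,133).round(1))
print('well',onz(C['scene'],(295.4,213.5),74),onz(C['side'],(301.9,290),74))
print('mid',(P['slim']+P['stout'])/2)
# corners in crops
for uv in [(28,112),(152,75),(365,278),(215,345)]:
    print('sc',onz(C['scene'],(uv[0]/2.6+225,uv[1]/2.6+140),74).round(1))
for uv in [(407,305),(620,350),(756,105),(590,85)]:
    print('sd',onz(C['side'],((uv[0]-390)/2.6+220,uv[1]/2.6+215),74).round(1))
```

```text
slim [310.3071161  219.93632959] [  4   3  13  26 267] [327.86195286 239.91919192] [  4   3  13  27 297] [466.5 -33.8 132.3] [np.float64(0.94), np.float64(0.94)] [467.1 -34.2 133. ] [465.9 -31.1 133. ]
stout [274.2        165.21428571] [  4   4  12  24 210] [272.47857143 289.31190476] [  2   4  17  32 420] [562.9 154.  132.7] [np.float64(0.77), np.float64(0.77)] [563.6 153.9 133. ] [562.2 155.5 133. ]
well [515.89028867  49.11855145  74.        ] [516.75680422  57.70265808  74.        ]
mid [514.7173084   60.08380402 132.51933886]
sc [510.5 235.3  74. ]
sc [629.3 187.3  74. ]
sc [ 526.9 -132.7   74. ]
sc [395.5 -86.9  74. ]
sd [637.6 189.9  74. ]
sd [505.3 239.7  74. ]
sd [396.3 -79.6  74. ]
sd [ 528.8 -121.9   74. ]
```

Request:
apply_moves --plan '[{"jaw": 0, "delta_pos": [-437, -407, -25], "spin": 0}, {"jaw": 0, "delta_pos": [-437, -407, -25], "spin": 0}, {"jaw": 0, "delta_pos": [-437, -407, -25], "spin": 0}, {"jaw": 0, "delta_pos": [-437, -407, -25], "spin": 0}, {"jaw": 0, "delta_pos": [-437, -407, -25], "spin": 0}, {"jaw": 0, "delta_pos": [-437, -407, -25], "spin": 0}, {"jaw": 0, "delta_pos": [-437, -407, -25], "spin": 0}, {"jaw": 0, "delta_pos": [-437, -407, -25], "spin": 0}]'

```text
time_s: 1.45
ee_pos: [431.2, 54.6, 235.3]
ee_rot: [179.9, 0.1, 154.8]
force: [1.6, 0.7, 0.0]
gripper_width: 91.0
```

Run:
```python
from h import *
c=cal('wrist'); grab('wrist','w1.png'); print(env.state()['ee_pos'],-c[2].T@c[3], c[2])
print(proj(c,[[466.5,-33,133],[516,54,74],[563,154,133]]))
```

```text
[433.99260601  47.71623422 235.6225211 ] [367.88862172  83.56791729 404.93083695] [[ 4.26629805e-01  9.04426343e-01  1.98286476e-06]
 [ 8.75444998e-01 -4.12959474e-01  2.51118556e-01]
 [ 2.27119056e-01 -1.07132925e-01 -9.67956337e-01]]
[[244.8858823  324.19382177]
 [358.46167983 303.52115   ]
 [497.74880745 332.10685187]]
```

View pics/w1.png

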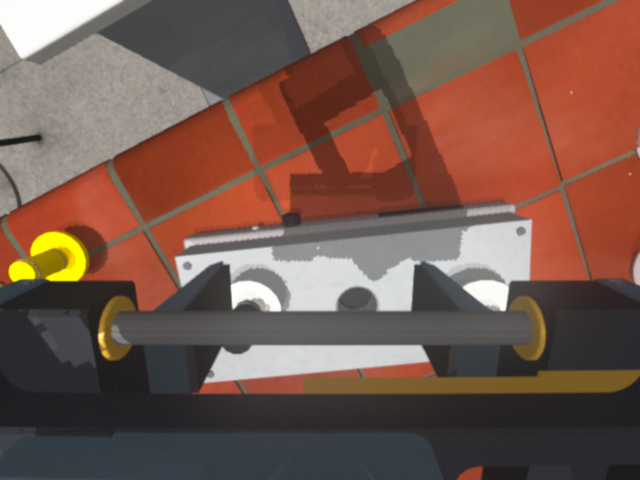

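```bash
cat >> h.py <<'E'
def delta(target):
    s=env.state(); R=Ro.from_euler('xyz',s['ee_rot'],degrees=True).as_matrix()
    print('t',s['time_s'],'ee',s['ee_pos'].round(1),s['ee_rot'].round(1),'F',s['force'].round(1),'delta',(R.T@(np.array(target)-s['ee_pos'])).round(1))
E
python3 -c "
from h import *
delta([536,-11,250])"
```

```text
t 1.5 ee [434.   47.7 235.6] [-179.8    0.4  154.5] F [ 3.2 -4.5  0.3] delta [-117.4   -9.1  -13.6]
```

Request:
apply_moves --plan '[{"jaw": 0.2, "delta_pos": [-40, -3, -5], "spin": 0.07}, {"jaw": 0.2, "delta_pos": [-80, -6, -10], "spin": 0.07}, {"jaw": 0.2, "delta_pos": [-117, -9, -14], "spin": 0.07}, {"jaw": 0.2, "delta_pos": [-117, -9, -14], "spin": 0.07}, {"jaw": 0.2, "delta_pos": [-117, -9, -14], "spin": 0.07}, {"jaw": 0.2, "delta_pos": [-117, -9, -14], "spin": 0.07}, {"jaw": 0.2, "delta_pos": [-117, -9, -14], "spin": 0.07}, {"jaw": 0.2, "delta_pos": [-117, -9, -14], "spin": 0.07}]'

```text
time_s: 2.5
ee_pos: [535.3, -10.4, 250.6]
ee_rot: [-179.8, 0.4, 150.5]
force: [0.5, 0.6, -0.5]
gripper_width: 73.0
```

Run:
```python
from h import *
c=cal('wrist'); grab('wrist','w2.png'); delta([466,-33,117])
print(proj(c,[[466.5,-33,133],[466.5,-33,108],[516,54,74],[563,154,133]]))
import pickle;pickle.dump(c,open('c2.pkl','wb'))
```

```text
t 2.55 ee [535.4 -10.4 250.6] [-179.8    0.4  150.5] F [ 0.2  0.2 -0.6] delta [ 50.3 -53.4 133.5]
[[254.80040756 176.86284899]
 [260.17853912 174.59292703]
 [372.62869705 172.23456869]
 [524.18299431 166.57444962]]
```

View pics/w2.png

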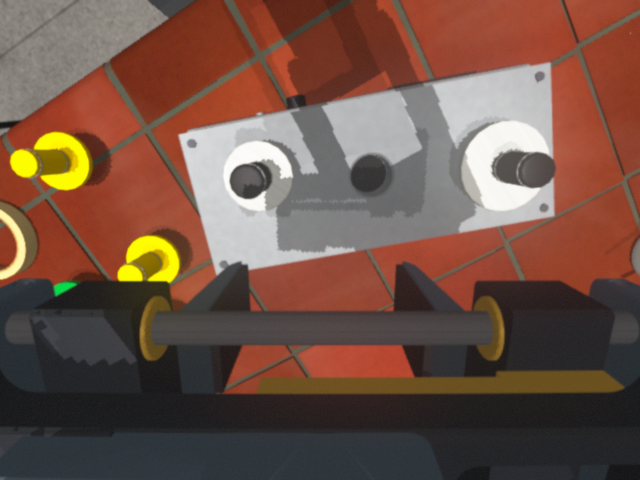

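Run:
```python
from h import *
import pickle;c=pickle.load(open('c2.pkl','rb'))
im=cv2.imread('pics/w2.png'); o=im[130:225,210:410]
cv2.imwrite('pics/w2c.png',cv2.resize(o,None,fx=4,fy=4,interpolation=0))
print(im[175,345:400].max(1)); print(im[145:205,371].max(1)); print(im[195,215:300].max(1))
```

```text
[110 110 108 105  99  85  63  57  53  54  55  55  54  55  55  56  57  56
  57  58  55  53  54  56  52  56  52  53  54  52  56  56  54  55  56  55
  55  58  55  57  62  81  79  78  77  78  80  88  95 100 108 111 112 110
 110]
[183 183 183 185 185 184 181 165 144 121  86  69  68  66  69  68  65  65
  67  67  65  63  58  55  55  56  53  53  53  53  52  53  53  56  54  54
  54  53  52  53  53  55  52  53  52  57  66  77  81  84  85  92 102 103
 107 108 110 110 109 108]
[215 214 214 215 214 214 213 215 213 212 212 212 213 215 218 234 246 250
 250 249 243 206 148 110  88  80  80  79  71  64  62  61  58  63  61  62
  60  61  62  62  66  73 104 156 209 235 247 249 246 228 184 159 156 156
 154 152 154 154 152 155 155 153 153 153 153 153 154 154 155 154 151 142
 127 115 112 112 115 113 114 114 111 112 112 114 112]
```

View pics/w2c.png

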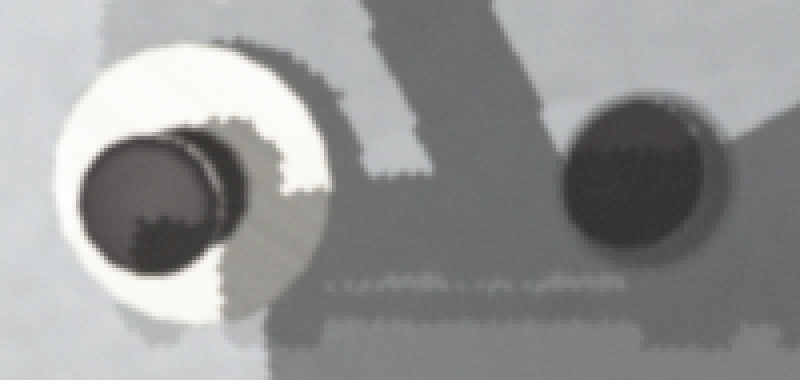

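Run:
```python
from h import *
import pickle;c=pickle.load(open('c2.pkl','rb'))
for n,uv,z in [('flange',(257.7,175.6),108),('knobtop',(246.9,181.3),158),('well',(371.7,174.9),74)]: print(n,onz(c,uv,z).round(1))
for a,b,z in [((223.1,175.6),(292.4,175.6),108),((349.9,174.9),(393.6,174.9),74)]: print(np.linalg.norm(onz(c,a,z)-onz(c,b,z)))
```

```text
flange [466.2 -35.3 108. ]
knobtop [467.  -34.6 158. ]
well [517.8  52.1  74. ]
59.11129888649179
41.179863373863455
```

Run:
```python
from h import *
delta([466.5,-34.8,117])
```

```text
t 2.55 ee [535.4 -10.4 250.6] [-179.8    0.4  150.5] F [ 0.2  0.2 -0.6] delta [ 49.  -54.7 133.5]
```

Request:
apply_moves --plan '[{"jaw": 0.2, "delta_pos": [25, -27, 20], "spin": 0}, {"jaw": 0.2, "delta_pos": [49, -54.7, 40], "spin": 0}, {"jaw": 0.2, "delta_pos": [49, -54.7, 50], "spin": 0}, {"jaw": 0.2, "delta_pos": [49, -54.7, 60], "spin": 0}, {"jaw": 0.2, "delta_pos": [49, -54.7, 60], "spin": 0}, {"jaw": 0.2, "delta_pos": [49, -54.7, 60], "spin": 0}, {"jaw": 0.2, "delta_pos": [49, -54.7, 60], "spin": 0}, {"jaw": 0.2, "delta_pos": [49, -54.7, 60], "spin": 0}]'

```text
time_s: 3.55
ee_pos: [466.4, -34.3, 190.7]
ee_rot: [-179.8, 0.4, 150.5]
force: [-0.5, -0.5, 0.1]
gripper_width: 73.3
```

Run:
```python
from h import *
delta([466.5,-34.8,117]); grab('wrist','w3.png')
```

```text
t 3.55 ee [466.4 -34.3 190.7] [-179.8    0.4  150.5] F [-0.5 -0.5  0.1] delta [ 0.2 -0.2 73.7]
```

View pics/w3.png

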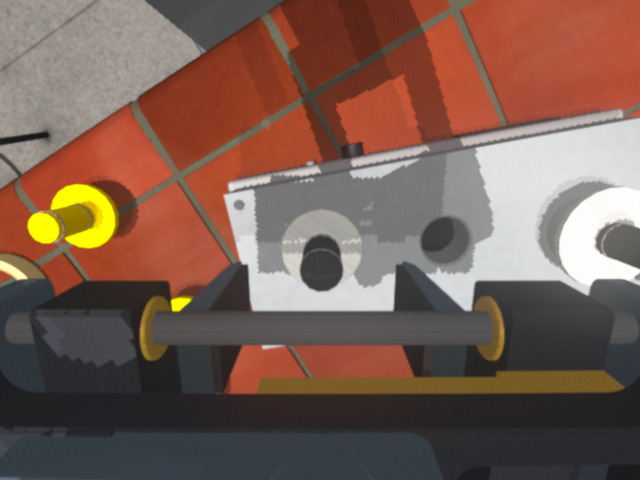

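Request:
apply_moves --plan '[{"jaw": 0.2, "delta_pos": [0, 0, 25], "spin": 0}, {"jaw": 0.2, "delta_pos": [0, 0, 45], "spin": 0}, {"jaw": 0.2, "delta_pos": [0, 0, 60], "spin": 0}, {"jaw": 0.2, "delta_pos": [0, 0, 70], "spin": 0}, {"jaw": 0.2, "delta_pos": [0, 0, 73], "spin": 0}, {"jaw": 0.2, "delta_pos": [0, 0, 73], "spin": 0}, {"jaw": 0.2, "delta_pos": [0, 0, 73], "spin": 0}, {"jaw": 0.2, "delta_pos": [0, 0, 73], "spin": 0}]' --squeeze 15

```text
time_s: 4.6
ee_pos: [467.0, -34.8, 118.1]
ee_rot: [-179.8, 0.5, 150.5]
force: [-0.0, 0.4, 0.5]
gripper_width: 73.0
```

Request:
apply_moves --plan '[{"jaw": 0.5, "delta_pos": [0, 0, 0], "spin": 0}, {"jaw": 0.6, "delta_pos": [0, 0, 0], "spin": 0}, {"jaw": 0.8, "delta_pos": [0, 0, 0], "spin": 0}, {"jaw": 1, "delta_pos": [0, 0, 0], "spin": 0}, {"jaw": 1, "delta_pos": [0, 0, 0], "spin": 0}, {"jaw": 1, "delta_pos": [0, 0, 0], "spin": 0}, {"jaw": 1, "delta_pos": [0, 0, 0], "spin": 0}, {"jaw": 1, "delta_pos": [0, 0, 0], "spin": 0}]' --squeeze 15

```text
time_s: 5.6
ee_pos: [466.9, -34.8, 118.0]
ee_rot: [-179.8, 0.5, 150.5]
force: [0.2, -0.3, -0.8]
gripper_width: 25.4
```

Run:
```python
from h import *
delta([517.4,52.5,117]); c=cal('wrist'); import pickle; pickle.dump(c,open('c4.pkl','wb')); grab('wrist','w4.png'); grab('side','s4.png')
im=cv2.imread('pics/s4.png')[190:330,230:390]; cv2.imwrite('pics/s4c.png',cv2.resize(im,None,fx=4,fy=4))
```

```text
t 5.6 ee [466.9 -34.8 118. ] [-179.8    0.5  150.5] F [ 0.2 -0.3 -0.8] delta [ -0.9 100.9   0.7]
```

View pics/w4.png

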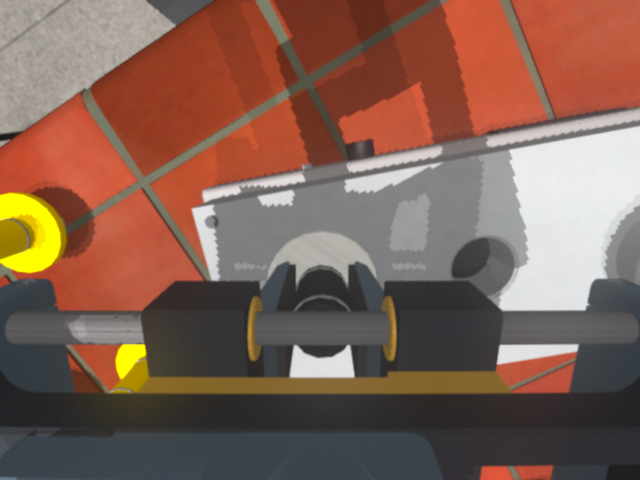

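View pics/s4c.png

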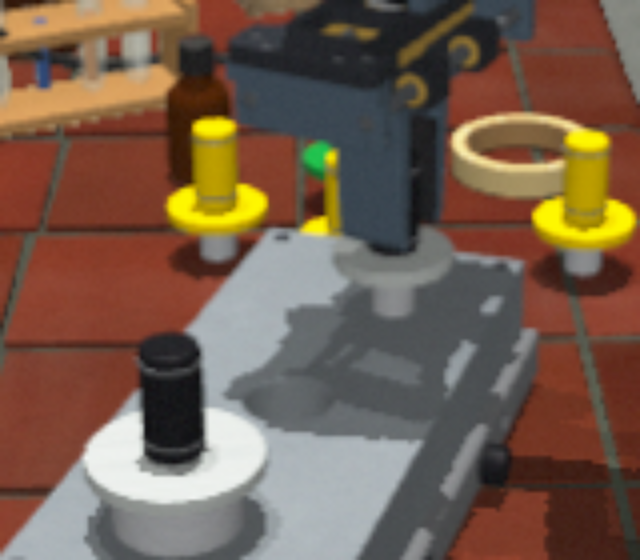

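Run:
```python
from h import *
import pickle
c=pickle.load(open('c4.pkl','rb')); print(onz(c,(483.5,270.5),74)); print(proj(c,[[517.4,52.5,74]]))
im=cv2.imread('pics/w4.png')[220:320,430:540]; cv2.imwrite('pics/w4c.png',cv2.resize(im,None,fx=5,fy=5))
```

```text
[518.98461568  50.63342562  74.        ]
[[485.27729685 266.99909951]]
```

View pics/w4c.png

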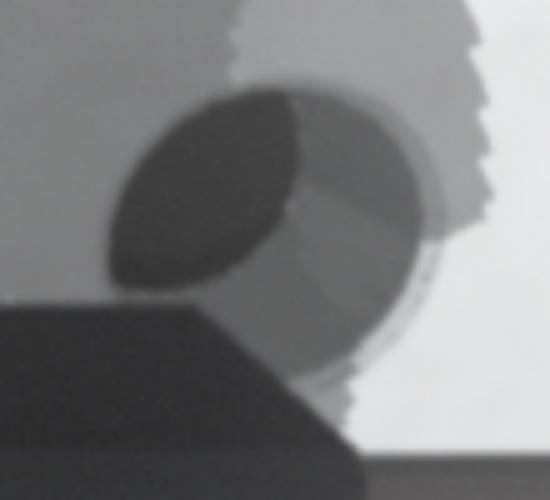

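Request:
apply_moves --plan '[{"jaw": 1, "delta_pos": [0, 5, 0.3], "spin": 0}, {"jaw": 1, "delta_pos": [0, 13, 0.3], "spin": 0}, {"jaw": 1, "delta_pos": [0, 22, 0.3], "spin": 0}, {"jaw": 1, "delta_pos": [0, 31, 0.3], "spin": 0}, {"jaw": 1, "delta_pos": [0, 40, 0.3], "spin": 0}, {"jaw": 1, "delta_pos": [0, 50, 0.3], "spin": 0}, {"jaw": 1, "delta_pos": [0, 55, 0.3], "spin": 0}, {"jaw": 1, "delta_pos": [0, 55, 0.3], "spin": 0}]'

```text
time_s: 6.7
ee_pos: [494.4, 13.6, 118.0]
ee_rot: [-179.8, 0.5, 150.6]
force: [-2.2, -2.8, 5.8]
gripper_width: 25.5
```

Run:
```python
from h import *
delta([517.6,52.5,117.7]); c=cal('wrist');grab('wrist','w5.png');print(proj(c,[[517.6,52.5,74]]))
```

```text
t 6.7 ee [494.4  13.6 118. ] [-179.8    0.5  150.6] F [-2.2 -2.8  5.8] delta [-1.1 45.3  0.2]
[[396.03922363 267.12958502]]
```

View pics/w5.png

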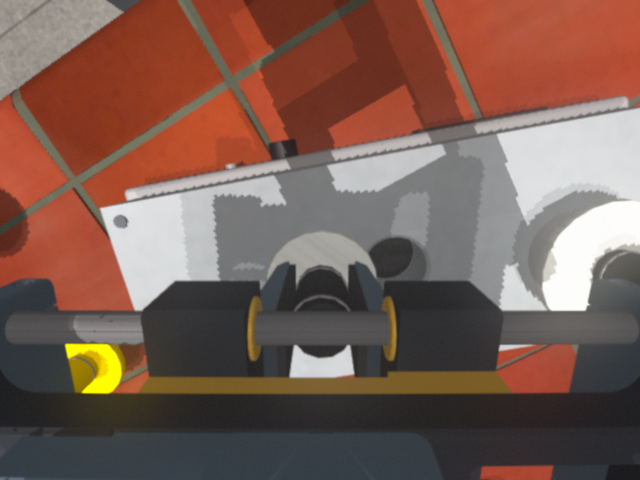

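Request:
apply_moves --plan '[{"jaw": 1, "delta_pos": [0, 6, 0.3], "spin": 0}, {"jaw": 1, "delta_pos": [-0.3, 14, 0.3], "spin": 0}, {"jaw": 1, "delta_pos": [-0.6, 23, 0.3], "spin": 0}, {"jaw": 1, "delta_pos": [-0.8, 32, 0.3], "spin": 0}, {"jaw": 1, "delta_pos": [-1, 40, 0.3], "spin": 0}, {"jaw": 1, "delta_pos": [-1, 45.3, 0.3], "spin": 0}, {"jaw": 1, "delta_pos": [-1, 45.3, 0.3], "spin": 0}, {"jaw": 1, "delta_pos": [-1, 45.3, 0.3], "spin": 0}]'

```text
time_s: 7.75
ee_pos: [517.4, 52.6, 117.3]
ee_rot: [-179.8, 0.5, 150.6]
force: [-0.7, 0.0, -0.9]
gripper_width: 25.8
```

Run:
```python
from h import *
delta([517.6,52.5,91.5]); grab('side','s6.png');grab('scene','c6.png')
a=cv2.imread('pics/s6.png')[200:340,230:390];b=cv2.imread('pics/c6.png')[140:280,225:385]
cv2.imwrite('pics/s6c.png',cv2.resize(np.hstack([a,b]),None,fx=2.5,fy=2.5,interpolation=2))
```

```text
t 7.75 ee [517.4  52.6 117.3] [-179.8    0.5  150.6] F [-0.7  0.  -0.9] delta [-0.   0.1 25.8]
```

View pics/s6c.png

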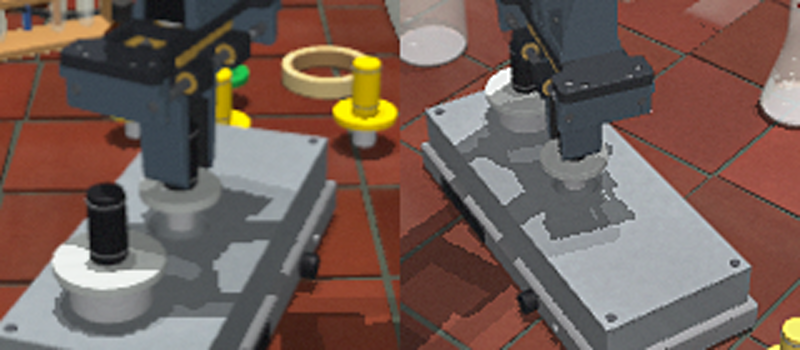

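Request:
apply_moves --plan '[{"jaw": 1, "delta_pos": [0, 0, 3], "spin": 0}, {"jaw": 1, "delta_pos": [0, 0, 6], "spin": 0}, {"jaw": 1, "delta_pos": [0, 0, 9], "spin": 0}, {"jaw": 1, "delta_pos": [0, 0, 12], "spin": 0}, {"jaw": 1, "delta_pos": [0, 0, 15], "spin": 0}, {"jaw": 1, "delta_pos": [0, 0, 18], "spin": 0}, {"jaw": 1, "delta_pos": [0, 0, 20], "spin": 0}, {"jaw": 1, "delta_pos": [0, 0, 20], "spin": 0}]'

```text
time_s: 8.85
ee_pos: [517.5, 52.3, 97.3]
ee_rot: [-179.8, 0.5, 150.5]
force: [-0.8, -0.3, -2.2]
gripper_width: 25.9
```

Dropping freely into the well. Now the last 6 mm.

Request:
apply_moves --plan '[{"jaw": 1, "delta_pos": [0, 0, 1.5], "spin": 0}, {"jaw": 1, "delta_pos": [0, 0, 3], "spin": 0}, {"jaw": 1, "delta_pos": [0, 0, 4.5], "spin": 0}, {"jaw": 1, "delta_pos": [0, 0, 5.5], "spin": 0}, {"jaw": 1, "delta_pos": [0, 0, 6], "spin": 0}, {"jaw": 1, "delta_pos": [0, 0, 6.2], "spin": 0}, {"jaw": 1, "delta_pos": [0, 0, 6.2], "spin": 0}, {"jaw": 1, "delta_pos": [0, 0, 6.2], "spin": 0}]'

```text
time_s: 9.85
ee_pos: [517.5, 52.2, 92.0]
ee_rot: [-179.8, 0.5, 150.5]
force: [-2.3, -1.2, 5.8]
gripper_width: 25.4
```

Run:
```python
from h import *
delta([517.6,52.5,91.5]); grab('side','s7.png');grab('scene','c7.png')
a=cv2.imread('pics/s7.png')[200:340,230:390];b=cv2.imread('pics/c7.png')[140:280,225:385]
cv2.imwrite('pics/s7c.png',cv2.resize(np.hstack([a,b]),None,fx=2.5,fy=2.5,interpolation=2))
```

```text
t 9.85 ee [517.5  52.2  92. ] [-179.8    0.5  150.5] F [-2.3 -1.2  5.8] delta [0.  0.3 0.5]
```

View pics/s7c.png

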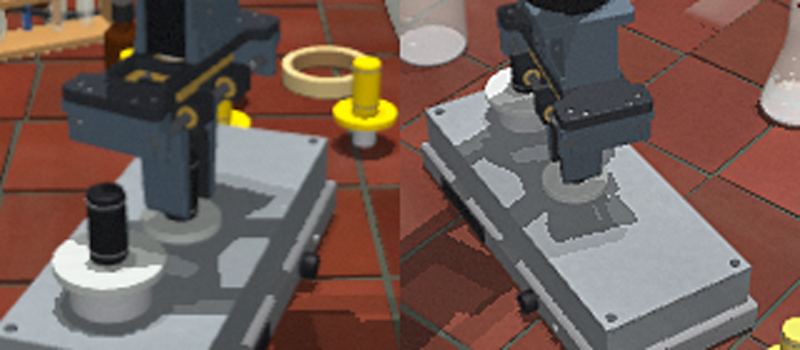

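Request:
apply_moves --plan '[{"jaw": 0.65, "delta_pos": [0, 0, 0], "spin": 0}, {"jaw": 0.5, "delta_pos": [0, 0, 0], "spin": 0}, {"jaw": 0.5, "delta_pos": [0, 0, 0], "spin": 0}, {"jaw": 0.5, "delta_pos": [0, 0, 0], "spin": 0}, {"jaw": 0.5, "delta_pos": [0, 0, 0], "spin": 0}, {"jaw": 0.5, "delta_pos": [0, 0, -10], "spin": 0}, {"jaw": 0.5, "delta_pos": [0, 0, -25], "spin": 0}, {"jaw": 0.5, "delta_pos": [0, 0, -40], "spin": 0}]'

```text
time_s: 10.95
ee_pos: [517.6, 52.5, 133.6]
ee_rot: [-179.9, 0.6, 150.5]
force: [-0.0, -1.0, 0.4]
gripper_width: 45.8
```

Request:
apply_moves --plan '[{"jaw": 0.5, "delta_pos": [0, 0, -30], "spin": 0}, {"jaw": 0.5, "delta_pos": [0, 0, -60], "spin": 0}, {"jaw": 0.5, "delta_pos": [-20, 0, -90], "spin": 0}, {"jaw": 0.5, "delta_pos": [-50, 0, -120], "spin": 0}, {"jaw": 0.5, "delta_pos": [-50, 0, -120], "spin": 0}, {"jaw": 0.5, "delta_pos": [-50, 0, -120], "spin": 0}, {"jaw": 0.5, "delta_pos": [-50, 0, -120], "spin": 0}, {"jaw": 0.5, "delta_pos": [-50, 0, -120], "spin": 0}]'

```text
time_s: 11.95
ee_pos: [559.3, 29.1, 253.4]
ee_rot: [-179.8, 0.5, 150.6]
force: [0.4, 0.2, 0.9]
gripper_width: 45.7
```

Run:
```python
from h import *
delta([517.6,52.5,91.5]); grab('side','s8.png');grab('scene','c8.png');grab('wrist','w8.png')
a=cv2.imread('pics/s8.png')[200:340,230:390];b=cv2.imread('pics/c8.png')[140:280,225:385]
cv2.imwrite('pics/s8c.png',cv2.resize(np.hstack([a,b]),None,fx=2.5,fy=2.5,interpolation=2))
```

```text
t 11.95 ee [559.3  29.1 253.4] [-179.8    0.5  150.6] F [0.4 0.2 0.9] delta [ 49.2   0.4 161.5]
```

View pics/s8c.png

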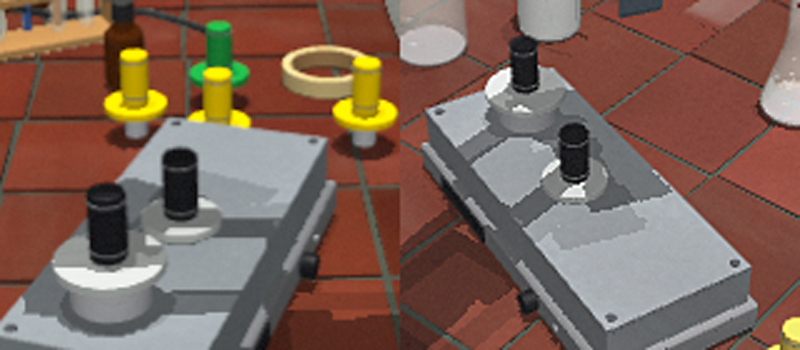

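View pics/w8.png

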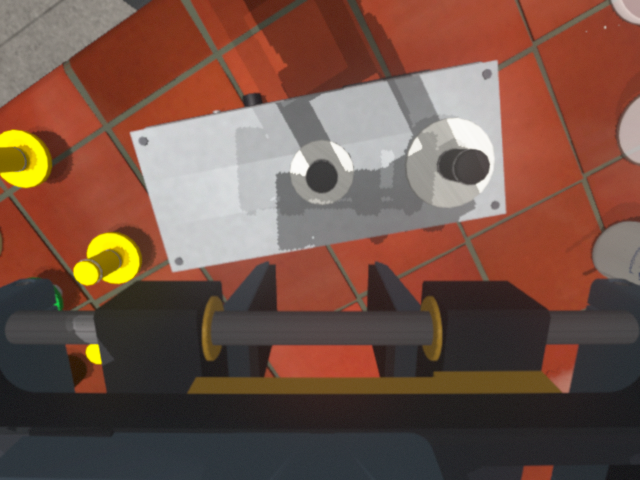

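The slim plug is seated: its flange lies flat with the knob upright at about (321,175) in the wrist picture. The stout plug is unmoved and the gripper is clear.

```bash
python3 -c "
from h import *
print(env.job_done())"
```

```text
the job is handed in; nothing more can be done
None
```

The slim plug is in the open well with its flange flat on the block. I let go of it, and the job was handed in at about 12 s.

- **Slide:** I gripped the plug by its knob at 15 N and slid it upright about 101 mm along the block. Mid-slide the block was still pushing up on the tool with about 6 N, so the plug had not lifted off.
- **Drop:** The support force vanished when the tip was over the well. I then lowered the plug 26 mm, and contact at the end read about 6 N.
- **Last checks:** After release, the side, scene and wrist pictures all show the flange flat on the block and the knob upright. The stout plug stands where it was and the gripper is clear; the tool force read under 1 N.
- **Disagreements:** Before the slide, the well's position differed by 3–8 mm between cameras. I relied on the wrist view, and the plug went in freely. In the first side picture the network did not pick out the slim plug's knob, so I located it by its black colour instead.

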